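# Seat both scanner batteries in the desk charger

## Task

The two battery packs of the handheld scanners have only been laid in the two-bay charger on the desk. With the fingertips press each pack down hard on its sprung bed and, while it is held down, slide it away from you under the retaining lips and the steel leaf spring until it is fully home against the back of its bay. Do not pick the packs up or tip them out of their bays, and leave the small things round the charger where they are.

Things in the scene. Friction and masses are not known exactly. Their poses are not given: they have to be found in the camera images.
- charger: Fixed grey two-bay battery charger, 212 x 144 mm, 47 mm high. Origin on the desk under the middle of the bays; x runs along the bays from the open front (robot's side, x = -100 mm) to the back block (from x = 80 mm), y left, z up. Bay centre lines at y = -34 and +34 mm, each bay 62 mm wide between walls 34 mm high. Front sill 25 mm high.
- right_mouth (a point): Point on the centre line of the right bay (y = -34 mm) at x = 40 mm, z = 38.5 mm: front of the two fixed retaining lips, level with their underside. They overhang the bay's sides by 10 mm each from here to the back (x = 80 mm); tops at 43.5 mm. A pack on the free bed stands 3.5 mm too high to pass; pressed down 4 mm or more it passes.
- right_stop (a point): Back of the right bay at x = 80 mm (y = -34 mm, z = 38.5 mm), the upright face that a pack's nose meets when fully home.
- right_bed (a joint): Sprung floor of the right bay, slippery (friction about 0.25), 168 x 58 mm. 0 = free, top at z = 22 mm; 0.006 m = bottomed, top at z = 16 mm. Stays level; pushes up with 7 N when free, 13 N when bottomed, so about 15 N at the fingertips bottoms it. It springs up again, so keep pressing while sliding.
- right_leaf (a joint): Steel leaf spring, 26 mm wide, between the lips of the right bay, reaching forward from the back block. 0 = at rest: lowest point at x = 45 mm, z = 34 mm, front end turned up to x = 27 mm, z = 44 mm; about 0.1 rad with a pack beneath. The pack's nose lifts it; it then bears on the pack with 3 to 6 N.
- left_mouth (a point): Point on the centre line of the left bay (y = +34 mm) at x = 40 mm, z = 38.5 mm: front of the two fixed retaining lips, level with their underside. They overhang the bay's sides by 10 mm each from here to the back (x = 80 mm); tops at 43.5 mm. A pack on the free bed stands 3.5 mm too high to pass; pressed down 4 mm or more it passes.
- left_stop (a point): Back of the left bay at x = 80 mm (y = +34 mm, z = 38.5 mm), the upright face that a pack's nose meets when fully home.
- left_bed (a joint): Sprung floor of the left bay, slippery (friction about 0.25), 168 x 58 mm. 0 = free, top at z = 22 mm; 0.006 m = bottomed, top at z = 16 mm. Stays level; pushes up with 7 N when free, 13 N when bottomed, so about 15 N at the fingertips bottoms it. It springs up again, so keep pressing while sliding.
- left_leaf (a joint): Steel leaf spring, 26 mm wide, between the lips of the left bay, reaching forward from the back block. 0 = at rest: lowest point at x = 45 mm, z = 34 mm, front end turned up to x = 27 mm, z = 44 mm; about 0.1 rad with a pack beneath. The pack's nose lifts it; it then bears on the pack with 3 to 6 N.
- slim_pack: Loose flat black battery pack, 100 x 58 x 20 mm, about 0.14 kg, on the bed of either bay, nose 16 to 30 mm short of the lips. Origin under its centre, x towards the nose (back of the bay). A thumb rib 44 mm wide, 6 mm high is at x = -16 to -10 mm; behind it (x = -50 to -16 mm) is the flat thumb area. Fingertips press there and push on the rib's rear face. Home: origin at charger x = 30 mm.
- deep_pack: Loose black battery pack like the slim one (100 x 58 mm, nose 20 mm thick, same origin and axes), but its rear 40 mm (x = -50 to -10 mm) is a hump 34 mm high; 0.2 kg. The rib (x = -16 to -10 mm, 6 mm high, 44 mm wide) stands on the hump, the flat thumb area behind it. It lies in the other bay. Home: origin at charger x = 30 mm.
- slim_pack_nose (a point): Middle of the slim pack's top front edge, 50 mm ahead of its origin, 20 mm above its underside. Home: x = 80 mm in the charger's frame, about 38 mm high.
- deep_pack_nose (a point): The same point of the deep pack, 50 mm ahead of its origin, 20 mm above its underside.
- slim_pack_press (a point): Middle of the slim pack's thumb area, on its surface, 29 mm behind the origin, 20 mm above the underside, 13 mm behind the rib's rear face.
- deep_pack_press (a point): Middle of the deep pack's thumb area, on top of the hump, 29 mm behind the origin, 34 mm above the underside, 13 mm behind the rib's rear face.
- mint_tin: Bystander: small green and white tin, 47 x 64 x 18 mm, on the desk left of the charger. Origin under its centre.
- eraser: Bystander: eraser 23 x 46 x 13 mm, on the desk mat (3 mm thick) right of the charger. Origin under its centre.
- usb_stick: Bystander: memory stick 18 x 52 x 9 mm, on the desk in front of the charger. Origin under its centre.
- sticky_pink: Bystander: pad of sticky notes 69 x 69 x 13 mm, on the desk mat (3 mm thick) front right of the charger. Origin under its centre.

How it is judged:
By the outcome, as a careful person would: the job done as asked, in the order asked, and still so for the second after the job is handed in, with the robot touching nothing.
It also fails if it takes over 45 s, if anything falls off the work surface, if the arm or the gripper's body presses on something with over 40 N, if the wrist force passes 120 N, or if a joint passes its speed limit or range.

## Robot

A 6-joint arm with a two-finger parallel gripper is mounted at the origin on a cart in front of the work surface, level with it; the furniture and walls round the work are solid. World frame = base frame: x ahead of the robot, y to its left, z up, the work surface at z = 0. Lengths are in m, angles in degrees, forces in N, time in s.
With the tool pointing down it reaches from about 0.3 to 0.775 m from the base axis. Payload 14.6 kg.
Tool frame: the origin (TCP) lies on the centre line of the jaws, within the pads' length; the fingertips stand 19 mm ahead of it and the grasp point (between the pads) is the TCP; z points along the fingers, y is the line along which they close (so a half turn about z gives the same grasp; the last joint's range is limited). The gripper opens to 94 mm and grips with 3 to 60 N. Pads are 16 mm wide; open, the fingers measure 119 mm over their backs; the gripper's body (75 mm by 177 mm) begins 78 mm behind the grasp point.
Start: joints at [-71.31, 17.183, 87.147, -0, 75.671, -3.816], TCP at [0.211, -0.508, 0.224] pointing down, gripper open.
Joint ranges: [-173.82, 173.82], [-45.26, 126.66], [13.44, 144.39], [-59.66, 239.66], [0, 175.72], [-146.38, 146.38]. Speed limits (degrees/s): [127.2, 127.2, 147.25, 180, 180, 180].

## Interface

Orientations are given as [roll, pitch, yaw] about the fixed x, y, z axes, in that order (R = Rz(yaw) Ry(pitch) Rx(roll)).
In Python, from plant import r, vision, models gives the robot as it stands. The module is installed in compiled form; this text tells all that it offers.
- The arm moves only by the tool play_rows, never from a script. Its argument "plan" is a list of rows, each a list of 3 entries, a list of its own where there are three numbers: the opening, from 0 (shut) to 1 (fully open), then the shift along the tool's x, y, z in cm, then the turn about the tool's z in degrees. In form: [[grip, [dx, dy, dz], twist], ...]. A call has 1 to 12 rows; each row shifts and turns the commanded pose from where the row before left it, along the tool's axes as they then stand; what a row does not reach is not made up. A row lasts 1/8 s, in which the tool goes at most 62.5 mm and 10.7 degrees, less where a joint would pass 70% of its speed; a pose out of reach is approached as far as the arm can. A call is refused whole if a number of a shift passes 6.25 or a number of a turn 10.7, either way. A call with a gripper value outside its range is refused whole. The fingers move at their own pace and stop on an object; "newtons" is the grip in N (left out, the last holds). Time passes only in rows, so rows that do not move let the fingers close. It gives the time, the measured TCP pose, the force, the opening and the grip force at its end, in the units of the state.
- r.get_obs(): the state, without advancing time (a new reading comes with each control period).
- vision.get_image(name): name is "side" or "top" or "wrist"; returns the picture (420x560x3 uint8, blue, green, red); there is no depth.
- vision.get_calibration(name): a dict with "K" (3x3 intrinsics, pixels), "position" and "orientation" of the camera in the world; the wrist camera has in their place "hand_eye" (4x4, takes a point from camera to tool coordinates, whose origin is the TCP and whose axes are the flange's). Camera axes: x right, y down, z forward; pixel columns grow to the right and rows downward; lengths in m; the calibration is good to about 2 mm. A picture is of the moment at which its call begins: read the wrist's pose just before it. get_calibration takes no time and is no camera call.
- r.close_job(): hands the job in; it is judged then, once.
Trained networks look in the newest picture that a camera, given by its name, has taken for a name from the list of things; names that differ only in an ending like _2 or _b are one class to them, and where a whole thing is asked for, a point or a joint stands for the part that bears it (a point fixed in the world has none). Each returns a list of dicts, best first, with "confidence" (0 to 1); they miss things now and then, are a little off and sometimes report something else, mostly with a low value. They report only what shows in the picture. A call takes as long as a camera call.
- models.search_frame(camera, name): "uv" ([column, row] in pixels, amid what is visible of it).
The state is a dict: "time": time; "q": joint angles; "qvel": joint speeds; "effort": joint torques, N m; "ee_pos": TCP position; "ee_rot": TCP orientation; "contact_force": force on the tool from outside, world axes, zero at the start; "moment": the same for the moment, N m; "gripper_width": opening from 0.0 (shut) to 1.0 (fully open); "gripper_force": force on a finger pad.
Only numpy, scipy, OpenCV 4.12 (cv2) and the standard library are available. Lean on these libraries where they do the work, as an engineer would, in place of code of your own. Each camera call takes 0.05 s, during which the arm holds its last target. There are 200 camera calls.

## Working session

There is one attempt and no reset: what is moved stays moved. The work goes in short steps, Python scripts to look and compute and a tool call to move; the robot and the scene stay as the last step left them, time stands still between calls to the robot, and variables do not carry over. Pictures are saved under pics/ and viewed, at most 10 in all, crops included, and the job is handed in when it is done.

Besides the shell and the picture viewer there is one more tool, called after "Emit:" in YAML: its name, and indented under it one key for each argument. play_rows: Moves the arm, as the interface text tells. Its arguments: {"type":"object","properties":{"plan":{"type":"array"},"newtons":{"type":"number"}},"required":["plan"]}

```bash
mkdir -p pics
cat > h.py <<'E'
import numpy as np, cv2
from scipy.spatial.transform import Rotation as R
from plant import r, vision, models
def cam(n):
    c=vision.get_calibration(n); K=np.array(c["K"])
    if "hand_eye" in c:
        o=r.get_obs(); T=np.eye(4); T[:3,:3]=rot(o["ee_rot"]); T[:3,3]=o["ee_pos"]
        T=T@np.array(c["hand_eye"]); return K,T[:3,:3],T[:3,3]
    o=np.array(c["orientation"]); 
    return K,(o if o.shape==(3,3) else rot(o)),np.array(c["position"])
def rot(e): 
    e=np.array(e); return e if e.shape==(3,3) else R.from_euler("xyz",e,degrees=True).as_matrix()
def ray(c,uv):
    K,Rm,p=c; d=Rm@np.linalg.solve(K,[uv[0],uv[1],1]); return p,d/np.linalg.norm(d)
def atz(c,uv,z):
    p,d=ray(c,uv); return p+d*(z-p[2])/d[2]
def proj(c,X):
    K,Rm,p=c; q=K@(Rm.T@(np.array(X)-p)); return q[:2]/q[2]
def tri(obs):
    A=np.zeros((3,3));b=np.zeros(3)
    for c,uv in obs:
        p,d=ray(c,uv);M=np.eye(3)-np.outer(d,d);A+=M;b+=M@p
    return np.linalg.solve(A,b)
E
python3 - <<'E'
from h import *
print(r.get_obs()); 
for n in("side","top","wrist"):
    print(n,vision.get_calibration(n))
for n in("side","top"):
    cv2.imwrite(f"pics/{n}0.png",vision.get_image(n))
    for k in("charger","slim_pack","deep_pack","slim_pack_nose","deep_pack_nose","slim_pack_press","deep_pack_press","right_leaf","left_leaf","right_mouth","left_mouth","right_stop","left_stop"):
        print(n,k,[(np.round(d["uv"]).tolist(),round(d["confidence"],2)) for d in models.search_frame(n,k)[:2]])
E
```

```text
{'time': 0.0, 'q': array([-7.13110506e+01,  1.72155954e+01,  8.71810723e+01, -2.25486867e-03,
        7.56694551e+01, -3.81516966e+00]), 'qvel': array([ 0.05811958, -0.11825688,  0.03969883,  0.06352368,  0.00872637,
        0.02345673]), 'effort': array([-7.48854836e-04, -5.31803691e+01, -3.52741635e+01,  7.07976683e-02,
        2.45307258e-02, -1.48669164e-04]), 'ee_pos': array([ 0.21042913, -0.50788966,  0.22388093]), 'ee_rot': array([-1.79933878e+02, -2.22045934e-03,  2.25046772e+01]), 'contact_force': array([ 0.14904763,  0.22045307, -0.17149529]), 'moment': array([0.00827087, 0.03554377, 0.04363556]), 'gripper_force': 0.0, 'gripper_width': 1.0005117147526876}
side {'K': array([[407.49279512,   0.        , 274.63190389],
       [  0.        , 407.49279512, 203.14252828],
       [  0.        ,   0.        ,   1.        ]]), 'position': array([0.11055339, 0.24679998, 0.89783522]), 'orientation': array([-153.82290588,    0.51792035, -103.08645996])}
top {'K': array([[485.06133845,   0.        , 281.47059625],
       [  0.        , 485.06133845, 208.97341185],
       [  0.        , 
[... 1242 characters left out ...]
ght_stop [([233.0, 196.0], 0.97)]
side left_stop [([234.0, 193.0], 0.68)]
top charger [([231.0, 188.0], 0.73), ([216.0, 200.0], 0.57)]
top slim_pack [([252.0, 225.0], 0.73)]
top deep_pack [([214.0, 231.0], 0.83)]
top slim_pack_nose [([254.0, 225.0], 0.94)]
top deep_pack_nose [([217.0, 233.0], 0.88)]
top slim_pack_press [([252.0, 223.0], 0.67)]
top deep_pack_press [([218.0, 230.0], 0.77), ([214.0, 201.0], 0.73)]
top right_leaf [([238.0, 178.0], 0.81)]
top left_leaf [([206.0, 186.0], 0.58)]
top right_mouth [([227.0, 189.0], 0.73), ([181.0, 250.0], 0.24)]
top left_mouth [([226.0, 185.0], 0.8)]
top right_stop [([228.0, 189.0], 0.79)]
top left_stop [([226.0, 188.0], 0.76), ([245.0, 193.0], 0.43)]
```

Run:
```python
from h import *
print(r.get_obs()["time"])
a=cv2.imread("pics/top0.png")[120:320,130:330]; b=cv2.imread("pics/side0.png")[130:330,150:350]
cv2.imwrite("pics/c0.png",cv2.resize(np.hstack([a,b]),None,fx=2,fy=2,interpolation=cv2.INTER_CUBIC))
ct,cs=cam("top"),cam("side")
print("charger",atz(ct,(231,188),.03))
print("slim",atz(ct,(252,225),.042),atz(cs,(261,216),.042),tri([(ct,(252,225)),(cs,(261,216))]))
print("deep",atz(ct,(214,231),.05),atz(cs,(233,228),.05),tri([(ct,(214,231)),(cs,(233,228))]))
print("leafs",atz(ct,(238,178),.04),atz(ct,(206,186),.04),atz(cs,(242,187),.04),atz(cs,(215,198),.04))
```

```text
1.4
charger [0.57322033 0.24363983 0.03      ]
slim [0.49626207 0.20077617 0.042     ] [0.49717496 0.19713551 0.042     ] [0.49475115 0.1989758  0.0486548 ]
deep [0.48387559 0.27367597 0.05      ] [0.47910373 0.26530808 0.05      ] [0.48278971 0.26976415 0.04583421]
leafs [0.59127918 0.22898293 0.04      ] [0.57531708 0.29228799 0.04      ] [0.58303661 0.22514906 0.04      ] [0.56878039 0.29297656 0.04      ]
```

View pics/c0.png

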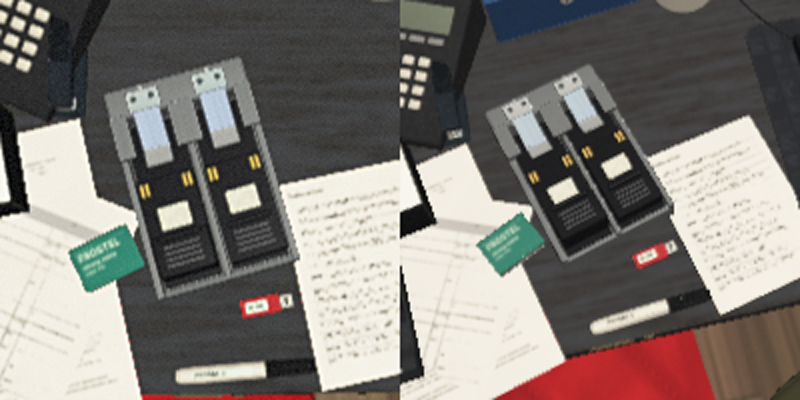

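Emit:
play_rows:
  plan:
    - [0,[4.3,-4.5,0],0]
    - [0,[4.3,-4.5,0],0]
    - [0,[4.3,-4.5,0],0]
    - [0,[4.3,-4.5,0],0]
    - [0,[4.3,-4.5,0],0]
    - [0,[4.3,-4.5,0],0]
    - [0,[4.3,-4.5,0],0]
    - [0,[4.3,-4.5,0],0]
    - [0,[4.3,-4.5,0],0]
    - [0,[4.3,-4.5,0],0]
    - [0,[4.3,-4.5,0],0]
    - [0,[3.5,-3.5,0],8.5]
  newtons: 20

```text
time: 2.9
ee_pos: [0.4773, 0.1784, 0.2245]
ee_rot: [180.0, -0.0, 13.9]
contact_force: [0.6, -1.4, 0.0]
gripper_width: 0.006
gripper_force: 0.0
```

Run:
```python
from h import *
o=r.get_obs(); print(o["ee_pos"],o["ee_rot"],o["qvel"].round(1),o["contact_force"])
c=cam("wrist"); im=vision.get_image("wrist"); cv2.imwrite("pics/w0.png",im)
cv2.imwrite("pics/w0b.png",cv2.resize(im,(800,600),interpolation=cv2.INTER_CUBIC))
np.savez("w0.npz",K=c[0],R=c[1],p=c[2])
```

```text
[0.47731927 0.17842724 0.22445608] [ 1.79999778e+02 -1.61256132e-02  1.39227168e+01] [ 35.9  33.1 -39.    0.    5.7 107.2] [ 0.57990953 -1.39313952  0.02402531]
```

View pics/w0b.png

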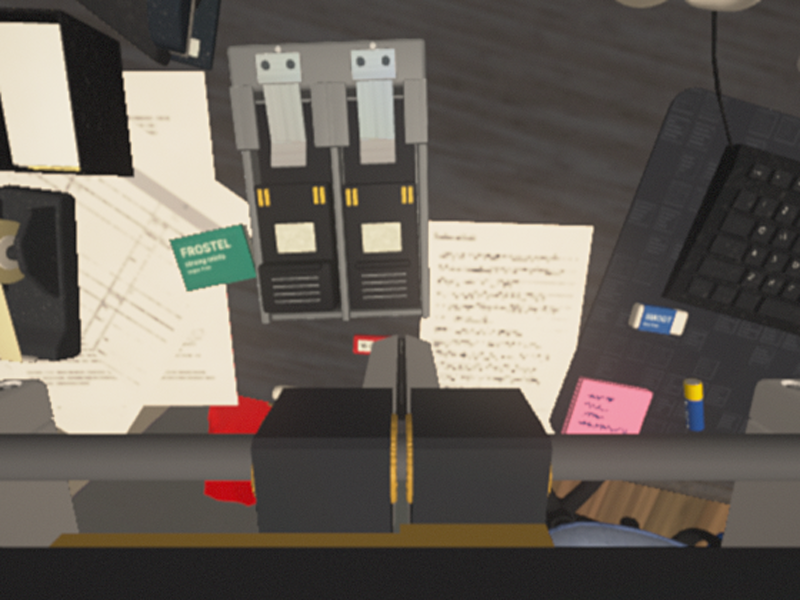

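Emit:
play_rows:
  plan:
    - [0,[0,0,0],0]
    - [0,[0,0,0],0]

```text
time: 3.2
ee_pos: [0.4767, 0.1752, 0.2245]
ee_rot: [180.0, 0.0, 14.1]
contact_force: [0.1, -0.3, 0.5]
gripper_width: 0.01
gripper_force: 0.0
```

Run:
```python
from h import *
o=r.get_obs(); print(o["time"],o["ee_pos"],o["ee_rot"],abs(o["qvel"]).max())
c=cam("wrist"); im=vision.get_image("wrist"); cv2.imwrite("pics/w1.png",im)
np.savez("w1.npz",K=c[0],R=c[1],p=c[2])
cv2.imwrite("pics/w1c.png",cv2.resize(im[10:240,130:330],None,fx=2.6,fy=2.6,interpolation=cv2.INTER_CUBIC))
```

```text
3.2 [0.47673507 0.17521718 0.22448783] [1.79995619e+02 7.05354359e-03 1.40504687e+01] 0.6848208611233578
```

View pics/w1c.png

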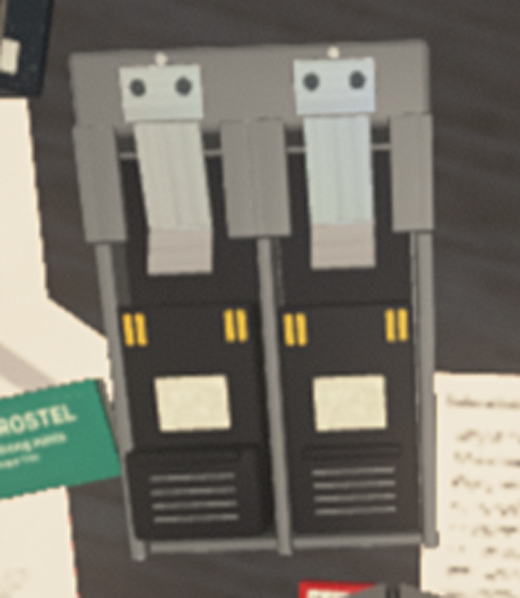

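```bash
cat > fit.py <<'E'
from h import *
from scipy.optimize import least_squares
def load(n): d=np.load(n); return d["K"],d["R"],d["p"]
def px(u): return np.array(u)/2.6+[130,10]
def fit(c,F):
    def w(q,X):
        s,k=np.sin(q[2]),np.cos(q[2]); return [q[0]+k*X[0]-s*X[1],q[1]+s*X[0]+k*X[1],X[2]+q[3]]
    f=lambda q:np.concatenate([[(q[3])*200],*[proj(c,w(q,X))-u for X,u in F]])
    s=least_squares(f,[.53,.235,.25,0]); return s.x,s.fun,w
def tocharger(q,P):
    d=np.array(P[:2])-q[:2]; s,k=np.sin(q[2]),np.cos(q[2]); return np.array([k*d[0]+s*d[1],-s*d[0]+k*d[1]])*1000
E
python3 - <<'E'
from fit import *
c=load("w1.npz"); z=.0435
F=[((.04,.072,z),(86,242)),((.04,.055,z),(125,242)),((.04,.013,z),(229,237)),((.04,-.013,z),(290,235)),((.04,-.055,z),(391,232)),((.04,-.072,z),(434,235)),
((.112,.072,.047),(70,52)),((.112,-.072,.047),(430,40)),((-.1,0,.034),(285,553)),((-.1,-.0685,.034),(430,546)),((-.1,.0685,.034),(139,558))]
q,res,w=fit(c,[(a,px(u)) for a,u in F]); print(q,np.degrees(q[2])); print(res[1:].reshape(-1,2).round(1).tolist())
for n,u,zz in [("slim nose",(346,305),.042),("slim rear",(355,532),.042),("slim rib front~",(355,447),.048),("deep nose",(190,303),.042),("deep rear",(203,538),.056),("deep rib",(190,455),.062)]:
    print(n,tocharger(q,atz(c,px(u),zz)).round(1))
T=cam("top"); S=cam("side")
print("top/side centre of charger block", [proj(x,w(q,(.112,0,.047))) for x in(T,S)],[proj(x,w(q,(.112,.072,.047))) for x in(T,S)])
for y in(-.034,.034): print("bay centreline at x=-40:",w(q,(-.04,y,0)))
E
```

```text
[ 0.52598889  0.2434262   0.27194927 -0.00663059] 15.5815454207838
[[1.2, 0.4], [1.8, -0.0], [0.2, 0.8], [0.6, 0.9], [0.2, 0.9], [-0.7, -0.7], [-2.4, -1.1], [-0.0, -0.9], [-0.4, -0.3], [-0.7, 0.9], [0.3, -0.7]]
slim nose [ 11.9 -35. ]
slim rear [-87.1 -34.9]
slim rib front~ [-47.5 -36.7]
deep nose [14.5 30.6]
deep rear [-84.3  30.4]
deep rib [-46.9  31.2]
top/side centre of charger block [array([215.92069643, 157.40958774]), array([218.50616217, 173.10307142])] [array([180.97574426, 166.93253849]), array([191.34391356, 185.66970606])]
bay centreline at x=-40: [np.float64(0.4965916507615646), np.float64(0.19993134367664223), np.float64(-0.006630589243167644)]
bay centreline at x=-40: [np.float64(0.4783261994176187), np.float64(0.2654322847935601), np.float64(-0.006630589243167644)]
```

Emit:
play_rows:
  plan:
    - [0,[-0.15,-1.8,3],-1.5]
    - [0,[0,0,3],0]
    - [0,[0,0,0],0]

```text
time: 3.62
ee_pos: [0.4703, 0.1921, 0.1633]
ee_rot: [180.0, 0.2, 15.5]
contact_force: [0.3, -0.1, 0.9]
gripper_width: 0.004
gripper_force: 0.0
```

Run:
```python
from h import *
o=r.get_obs(); print(o["time"],o["ee_pos"],o["ee_rot"],abs(o["qvel"]).max())
c=cam("wrist"); im=vision.get_image("wrist"); cv2.imwrite("pics/w2.png",im)
np.savez("w2.npz",K=c[0],R=c[1],p=c[2])
cv2.imwrite("pics/w2c.png",cv2.resize(im[0:300,120:400],None,fx=2,fy=2,interpolation=cv2.INTER_CUBIC))
```

```text
3.625 [0.47032972 0.19205288 0.16332954] [1.79988590e+02 1.75225785e-01 1.54792186e+01] 3.22757607778064
```

View pics/w2c.png

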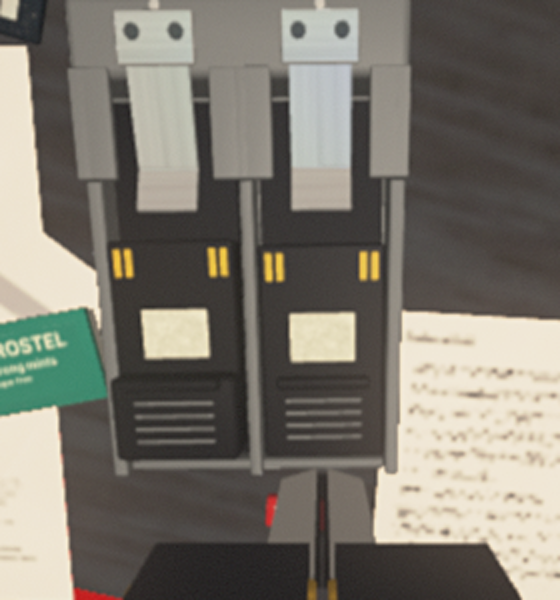

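Run:
```python
from fit import *
c1,c2=load("w1.npz"),load("w2.npz"); z=.0435
p2=lambda u:np.array(u)/2+[120,0]
F=[((.04,.072,z),(80,178)),((.04,.055,z),(116,178)),((.04,.013,z),(218,177)),((.04,-.013,z),(272,177)),((.04,-.055,z),(371,176)),((.04,-.072,z),(409,177)),((-.1,0,.034),(256,473)),((-.1,-.0685,.034),(391,471)),((-.1,.0685,.034),(122,474))]
q,res,w=fit(c2,[(a,p2(u)) for a,u in F]); print(q,np.degrees(q[2])); print(res[1:].reshape(-1,2).round(1).tolist())
for n,a,b,zz in [("slim nose",(346,305),(323,245),.042),("slim label",(349,402),(322,337),.042),("slim rear",(355,532),(325,455),.042),("deep label",(193,403),(176,334),.042),("deep rear",(203,538),(180,457),.056),("midlip",(260,236),(245,177),z),("wall front",(285,553),(256,473),.034)]:
    P=tri([(c1,px(a)),(c2,p2(b))]); print(n,P.round(4),tocharger(q,P).round(1),tocharger(q,atz(c2,p2(b),zz)).round(1))
for x,y in((-.067,-.034),(-.0645,.034)): print(w(q,(x,y,0)))
```

```text
[ 0.52701027  0.24288337  0.27420824 -0.00234731] 15.710974609316203
[[-0.2, -0.1], [1.3, -0.2], [-1.7, 0.1], [1.0, -0.1], [-0.5, 0.2], [-0.1, -0.4], [0.3, 0.1], [-0.0, 0.7], [0.1, -0.1]]
slim nose [0.5469 0.2128 0.0445] [ 11.  -34.3] [ 11.2 -34.3]
slim label [0.5075 0.2024 0.0423] [-29.7 -33.7] [-29.9 -33.7]
slim rear [0.4529 0.1862 0.0453] [-86.7 -34.5] [-87.2 -34.9]
deep label [0.4909 0.2679 0.0426] [-28.   33.8] [-28.1  34. ]
deep rear [0.425  0.2565 0.0209] [-94.5  40.8] [-83.4  32.4]
midlip [0.5642 0.2513 0.0552] [38.1 -2. ] [39.7 -0.6]
wall front [0.4295 0.216  0.0278] [-101.2    0.6] [-99.1  -0. ]
[np.float64(0.4717200822402241), np.float64(0.19201103002481107), np.float64(-0.002347308291368697)]
[np.float64(0.45571331300311435), np.float64(0.25814750512433476), np.float64(-0.002347308291368697)]
```

Emit:
play_rows:
  plan:
    - [0,[0.1,0,5],0]
    - [0,[0,0,3.5],0]
    - [0,[0,0,1.0],0]
    - [0,[0,0,0.3],0]
    - [0,[0,0,0],0]

```text
time: 4.3
ee_pos: [0.4729, 0.1935, 0.0679]
ee_rot: [-180.0, -0.1, 15.5]
contact_force: [0.2, -0.4, 0.1]
gripper_width: 0.008
gripper_force: 0.0
```

Emit:
play_rows:
  plan:
    - [0,[-0.1,0,0.4],0]
    - [0,[0,0,0.3],0]
    - [0,[0,0,0.3],0]
    - [0,[0,0,0],0]

```text
time: 4.8
ee_pos: [0.4713, 0.1932, 0.057]
ee_rot: [-180.0, -0.0, 15.5]
contact_force: [-3.0, -1.3, 8.8]
gripper_width: 0.009
gripper_force: 4.6
```

Emit:
play_rows:
  plan:
    - [0,[0,0,0.2],0]
    - [0,[0,0,0.2],0]
    - [0,[0,0,0],0]

```text
time: 5.18
ee_pos: [0.4714, 0.1932, 0.0544]
ee_rot: [180.0, -0.0, 15.5]
contact_force: [-11.3, -5.1, 28.6]
gripper_width: 0.005
gripper_force: 14.2
```

Emit:
play_rows:
  plan:
    - [0,[0.4,0,0],0]
    - [0,[0.6,0,0],0]
    - [0,[0.6,0,0],0]
    - [0,[0.6,0,0],0]
    - [0,[0.6,0,0],0]
    - [0,[0.6,0,0],0]
    - [0,[0,0,0],0]

```text
time: 6.05
ee_pos: [0.5036, 0.2023, 0.0548]
ee_rot: [-180.0, 0.0, 15.5]
contact_force: [-17.9, -5.7, 35.6]
gripper_width: 0.007
gripper_force: 18.0
```

Emit:
play_rows:
  plan:
    - [0,[0.6,0,-0.1],0]
    - [0,[0.6,0,0],0]
    - [0,[0.6,0,0],0]
    - [0,[0.6,0,0],0]
    - [0,[0.6,0,0],0]
    - [0,[0.4,0,0],0]
    - [0,[0,0,0],0]

```text
time: 6.92
ee_pos: [0.5365, 0.2114, 0.0551]
ee_rot: [-180.0, 0.0, 15.5]
contact_force: [-12.6, -3.5, 22.9]
gripper_width: 0.005
gripper_force: 11.3
```

Emit:
play_rows:
  plan:
    - [0,[0.4,0,0],0]
    - [0,[0.3,0,0],0]
    - [0,[0,0,0],0]

```text
time: 7.3
ee_pos: [0.5411, 0.2126, 0.055]
ee_rot: [180.0, 0.4, 15.5]
contact_force: [-28.3, -9.2, 34.9]
gripper_width: 0.005
gripper_force: 24.4
```

Emit:
play_rows:
  plan:
    - [0,[0.3,0,0],0]
    - [0,[0,0,0],0]

```text
time: 7.55
ee_pos: [0.5415, 0.2127, 0.0549]
ee_rot: [180.0, 0.8, 15.5]
contact_force: [-49.5, -15.9, 50.9]
gripper_width: 0.001
gripper_force: 33.0
```

Run:
```python
from h import *
im=vision.get_image("wrist"); cv2.imwrite("pics/w3c.png",cv2.resize(im[0:300,120:440],None,fx=2,fy=2,interpolation=cv2.INTER_CUBIC))
```

```text
(no output)
```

View pics/w3c.png

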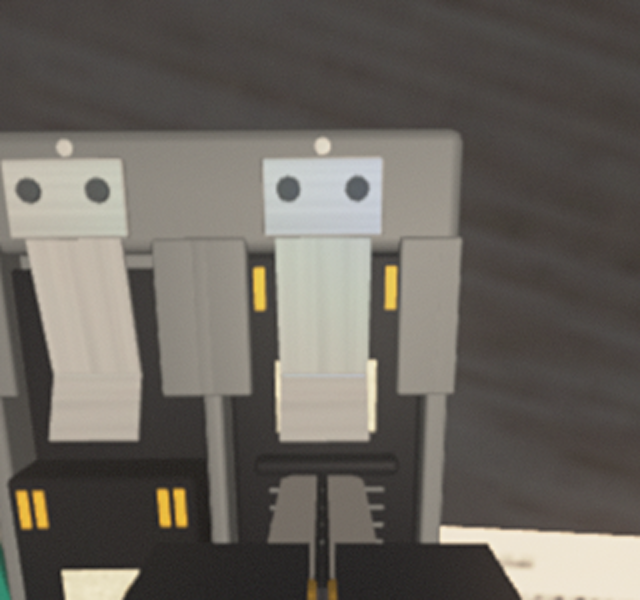

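Emit:
play_rows:
  plan:
    - [0,[-0.3,0,0],0]
    - [0,[0,0,-0.5],0]
    - [0,[-0.3,0,-1.5],0]
    - [0,[0,0,-3],0]
    - [0,[-2,0,-4],0]

```text
time: 8.22
ee_pos: [0.5214, 0.2069, 0.1444]
ee_rot: [180.0, -0.0, 15.5]
contact_force: [0.0, -0.1, -0.4]
gripper_width: 0.006
gripper_force: 0.0
```

Emit:
play_rows:
  plan:
    - [0,[-2.5,-3.3,0],0]
    - [0,[-2.4,-3.4,0],0]
    - [0,[0,0,0],0]
    - [0,[0,0,0],0]

```text
time: 8.72
ee_pos: [0.4567, 0.2584, 0.144]
ee_rot: [-180.0, -0.1, 15.5]
contact_force: [-0.4, 0.2, 0.5]
gripper_width: 0.003
gripper_force: 0.0
```

Run:
```python
from h import *
o=r.get_obs();print(o["ee_pos"]);c=cam("wrist"); np.savez("w4.npz",K=c[0],R=c[1],p=c[2])
im=vision.get_image("wrist"); cv2.imwrite("pics/w4c.png",cv2.resize(im[0:300,160:440],None,fx=2,fy=2,interpolation=cv2.INTER_CUBIC))
```

```text
[0.45671892 0.25835888 0.14400888]
```

View pics/w4c.png

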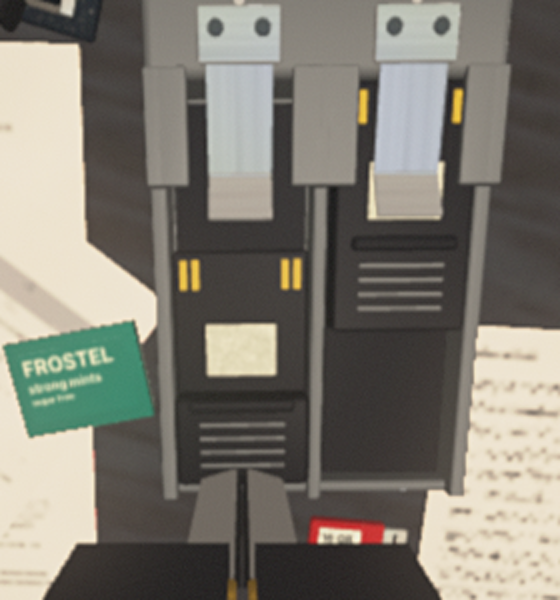

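Emit:
play_rows:
  plan:
    - [0,[-0.15,0,4],0]
    - [0,[0,0,2],0]
    - [0,[0,0,0.5],0]
    - [0,[0,0,0.3],0]
    - [0,[0,0,0.3],0]
    - [0,[0,0,0.2],0]
    - [0,[0,0,0],0]

```text
time: 9.65
ee_pos: [0.4553, 0.2581, 0.0717]
ee_rot: [180.0, -0.1, 15.5]
contact_force: [-2.1, -3.5, 8.3]
gripper_width: 0.005
gripper_force: 4.2
```

Emit:
play_rows:
  plan:
    - [0,[0,0,0.3],0]
    - [0,[0,0,0.2],0]
    - [0,[0,0,0],0]

```text
time: 10.02
ee_pos: [0.4553, 0.2582, 0.0684]
ee_rot: [-180.0, -0.1, 15.5]
contact_force: [-11.9, -7.4, 30.5]
gripper_width: 0.002
gripper_force: 15.7
```

Emit:
play_rows:
  plan:
    - [0,[0.4,0,0],0]
    - [0,[0.6,0,0],0]
    - [0,[0.6,0,0],0]
    - [0,[0.6,0,-0.05],0]
    - [0,[0.6,0,0],0]
    - [0,[0.6,0,-0.05],0]
    - [0,[0,0,0],0]

```text
time: 10.9
ee_pos: [0.4879, 0.2676, 0.069]
ee_rot: [-180.0, -0.1, 15.5]
contact_force: [-11.0, -2.5, 23.8]
gripper_width: 0.006
gripper_force: 12.0
```

Emit:
play_rows:
  plan:
    - [0,[0.6,0,0],0]
    - [0,[0.6,0,0],0]
    - [0,[0.6,0,0],0]
    - [0,[0.6,0,0],0]
    - [0,[0.6,0,0],0]
    - [0,[0.4,0,0],0]
    - [0,[0,0,0],0]

```text
time: 11.78
ee_pos: [0.5189, 0.2763, 0.069]
ee_rot: [-180.0, 0.2, 15.5]
contact_force: [-24.9, -8.5, 32.2]
gripper_width: 0.009
gripper_force: 15.9
```

Emit:
play_rows:
  plan:
    - [0,[0.4,0,0],0]
    - [0,[0.3,0,0],0]
    - [0,[0,0,0],0]

```text
time: 12.15
ee_pos: [0.523, 0.2774, 0.0689]
ee_rot: [180.0, 0.6, 15.5]
contact_force: [-45.6, -15.0, 46.9]
gripper_width: 0.005
gripper_force: 32.1
```

Emit:
play_rows:
  plan:
    - [0,[-0.3,0,0],0]
    - [0,[0,0,-0.5],0]
    - [0,[-0.3,0,-1.5],0]
    - [0,[0,0,-3],0]
    - [0,[-2,0,-4],0]
    - [0,[-3,0,0],0]
    - [0,[0,0,0],0]
    - [0,[0,0,0],0]

```text
time: 13.15
ee_pos: [0.4737, 0.2633, 0.1572]
ee_rot: [-180.0, -0.1, 15.5]
contact_force: [0.0, -0.3, 0.9]
gripper_width: 0.002
gripper_force: 0.0
```

Run:
```python
from h import *
o=r.get_obs();print(o["ee_pos"],o["contact_force"])
im=vision.get_image("wrist"); cv2.imwrite("pics/w5c.png",cv2.resize(im[0:300,140:480],None,fx=2,fy=2,interpolation=cv2.INTER_CUBIC))
```

```text
[0.47366575 0.26329215 0.15717136] [ 0.00325843 -0.2605065   0.86468582]
```

View pics/w5c.png

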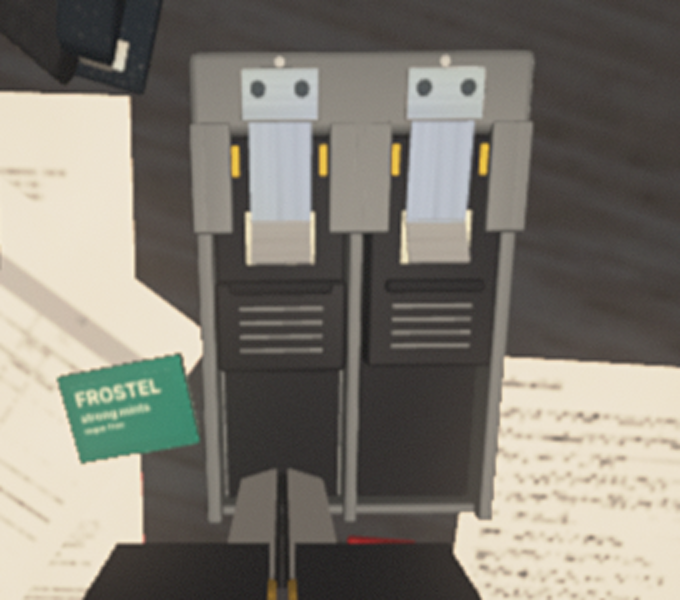

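Both packs sit home: their yellow marks are level (row about 160) under the lips and leaves, and nothing around the charger has moved.

```bash
python3 -c "
from plant import r
print(r.close_job())"
```

```text
the job is handed in; nothing more can be done
None
```

I pressed both packs down and slid them under the lips and leaf springs until they met the back of their bays, then handed the job in at about 13 s; the last picture showed both still home and nothing else visibly moved (the eraser and sticky notes were out of its view).

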